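# Fit a filter cartridge and lock it with the flush slide

### The arm

A 6-joint arm with a two-finger parallel gripper is mounted at the origin on a cart in front of the work surface, level with it; the furniture and walls round the work are solid. World frame = base frame: x ahead of the robot, y to its left, z up, the work surface at z = 0. Lengths are in m, angles in rad, forces in N, time in s.
With the tool pointing down it reaches from about 0.3 to 0.875 m from the base axis. Payload 6.4 kg.
Tool frame: the origin (TCP) lies at the very end of the fingers, on their centre line; the grasp point (between the pads) lies 19 mm behind it; z points along the fingers, y is the line along which they close (so a half turn about z gives the same grasp; the last joint's range is limited). The gripper opens to 85 mm and grips with 20 to 120 N. Pads are 22 mm wide; open, the fingers measure 114 mm over their backs; the gripper's body (76 mm by 85 mm) begins 54 mm behind the grasp point. The pads swing forward as they close: fully open they stand 13 mm farther back than shut.
Start: joints at [-1.346, 0.181, 1.607, -0, 1.354, -0.206], TCP at [0.24, -0.522, 0.231] pointing down, gripper open.
Joint ranges: [-2.99, 2.99], [-0.89, 2.07], [0.3, 2.58], [-1.14, 4.28], [0, 2.63], [-3.12, 3.12]. Speed limits (rad/s): [2.57, 2.57, 3.01, 3.14, 3.14, 3.14].

### API

Orientations are given as a unit quaternion [w, x, y, z].
In Python, from bench import ctrl gives the robot as it stands.
- The arm moves only by the shell command python3 jog.py FILE, which reads ROWS from the file FILE. ROWS is a JSON object with one list for each field, all of the same length, 1 to 10, a row being the entries at one place: dx, dy, dz (the shift in shares of 0.6 m (1.0 is 0.6 m)), ax, ay, az (a rotation vector in shares of pi/2 rad (1.0 is pi/2 rad)), aperture (the opening from 0.0 (shut) to 1.0 (fully open)); each row is the pose to reach, as a shift and turn from the pose commanded when the command began, along the tool's axes at that moment; what a row does not reach only later rows make up. A row lasts 1/8 s, in which the tool goes at most 0.0625 m and 0.188 rad, less where a joint would pass 70% of its speed; a pose out of reach is approached as far as the arm can. The fingers move at their own pace and stop on an object; the grip force is fixed at half the most. Time passes only in rows, so rows that do not move let the fingers close. It prints the time, the measured TCP pose, the force, the opening and the grip force at its end. No shift or turn number may pass 1 either way. Input that does not fit is refused with a message, and nothing moves.
- ctrl.get_obs(): the state, without advancing time (a new reading comes with each control period).
- ctrl.camera(name): name is "side" or "top"; returns the picture (480x640x3 uint8, blue, green, red); there is no depth.
- ctrl.camera_params(name): a dict with "fovy" (degrees; the focal length in pixels is half the picture's height over the tangent of half this angle, whatever the lens; pixels are square), "cx", "cy" (the principal point, pixels), "view" (4x4, takes a point from world to camera coordinates). Camera axes: x right, y up, looking along -z (the intrinsics and any distortion apply to the point x, -y, -z); pixel columns grow to the right and rows downward; lengths in m; the calibration is good to about 2 mm. A picture is of the moment at which its call begins. camera_params takes no time and is no camera call.
- ctrl.hand_in(): hands the job in; it is judged then, once.
The state is a dict: "time_s": time; "q": joint angles; "dq": joint speeds; "joint_efforts": joint torques, N m; "eef_pos": TCP position; "eef_rot": TCP orientation; "wrist_force": force on the tool from outside, world axes, zero at the start; "torque": the same for the moment, N m; "opening": opening from 0.0 (shut) to 1.0 (fully open); "grasp_force": force on a finger pad.
Only numpy, scipy, OpenCV 4.12 (cv2) and the standard library are available. Lean on these libraries where they do the work, as an engineer would, in place of code of your own. Each camera call takes 0.05 s, during which the arm holds its last target. There are 200 camera calls.

### The job

Fit the new filter cartridge to the water filter station: press on the flush lock plate and drag it fully back to clear the port, push the cartridge down into the port until it bottoms, then drag the lock plate fully home again so that its fork holds the cartridge by the neck. Press no harder than a firm thumb would, let go at the end, and leave the jam jar, the tin and the tumbler standing where they are.

Things in the scene. Friction and masses are not known exactly. Their poses are not given: they have to be found in the camera images.
- filter_station: White water filter, fixed, 110 (x) x 250 (y) x 90 (z) mm, deck at z = 90. Origin: centre of its underside, z up, y along it. Towards -y the round port with a black collar; towards +y a low steel swan-neck spout (rises at y = 108, top z = 146, out to y = 177). Between, y = -23 to 65, a 50 mm wide window in the deck shows the flush grey lock plate, which slides along y.
- port (a point): Centre of the port at the top of its collar (4 mm proud, outside 53, inside 41 mm). Lock plate's level: 6 to 16 mm below; bore, 32 mm diameter, bevelled mouth, from 17 mm below; floor 55 mm below. A stiff valve plunger stands 14 mm high on the floor: the cartridge meets it 41 mm down and must push it the last 14 mm with 7 to 10 N (no spring back), then stops solid.
- lock_plate (a joint): Lock plate along the station's +y, m: 0 = home (locked), 0.046 = fully back, hard stops at both; starts at or near home, blocking the port. No handle: press on its face with closed fingertips and drag. Needs 8 N along y, so press 15 to 25 N (over 35 N bends it); stays where left. Its -y end is a fork, 24 mm gap, that goes round the cartridge's neck only if that is bottomed.
- thumb (a point): Point at deck level (z = 90) over the centre of the finely ribbed part (30 x 33 mm) of the lock plate; moves along with it, z up. The plate's level face lies 2 to 7 mm below this point: its felt track holds it at a height that differs each time, so feel for it. At station x = 0, y = -3 at home and y = 43 fully back, always inside the window.
- cartridge: White filter cartridge, 126 mm high, about 160 g, standing upright and loose. Origin: centre of its foot, z up. Grey stem of 30 mm diameter, z = 0 to 35 (foot bevelled 3 mm, two black seal rings); neck of 18 mm, 35 to 56; white body of 44 mm, 56 to 126, grip it there. When bottomed in the port its origin is 55 mm below port, its body 1 mm above the collar.
- jam_jar: Glass jam jar, 65 mm diameter, 94 mm high, loose bystander. Origin: centre of its underside.
- bean_tin: Tin can, 57 mm diameter, 72 mm high, loose bystander. Origin: centre of its underside.
- tumbler: Small clear tumbler, 46 mm diameter, 57 mm high, loose bystander standing under the outlet of the spout. Origin: centre of its underside.

How it is judged:
By the outcome, as a careful person would: the job done as asked, in the order asked, and still so for the second after the job is handed in, with the robot touching nothing.
It also fails if it takes over 70 s, if anything falls off the work surface, if the arm or the gripper's body presses on something with over 40 N, if the wrist force passes 120 N, or if a joint passes its speed limit or range.

## Working session

There is one attempt and no reset: what is moved stays moved. The work goes in short steps, Python scripts to look and compute and a shell command to move; the robot and the scene stay as the last step left them, time stands still between calls to the robot, and variables do not carry over. Pictures are saved under pics/ and viewed, at most 10 in all, crops included, and the job is handed in when it is done.

```bash
ls; mkdir -p pics; python3 - <<'E'
from bench import ctrl
import cv2
for n in("top","side"):
    p=ctrl.camera_params(n);print(n,p)
    cv2.imwrite(f"pics/{n}0.png",ctrl.camera(n))
print(ctrl.get_obs())
E
```

```text
bench.py
jog.py
pics
top {'fovy': 50.24479460387286, 'cx': 309.6732579694806, 'cy': 249.4537590612464, 'view': array([[-2.13465702e-03, -9.99679864e-01,  2.52113784e-02,
        -4.59353082e-02],
       [ 9.93752550e-01,  6.92584411e-04,  1.11603717e-01,
        -5.11705644e-01],
       [-1.11585450e-01,  2.52921073e-02,  9.93432935e-01,
        -1.03016620e+00],
       [ 0.00000000e+00,  0.00000000e+00,  0.00000000e+00,
         1.00000000e+00]])}
side {'fovy': 44.50337993820406, 'cx': 312.1434377945794, 'cy': 242.05970321941172, 'view': array([[-0.96664597, -0.25607933,  0.00435235,  0.4849018 ],
       [ 0.14814726, -0.54520129,  0.82511087, -0.16470065],
       [-0.20892093,  0.79823488,  0.56495408, -1.41541064],
       [ 0.        ,  0.        ,  0.        ,  1.        ]])}
{'time_s': 0.1, 'q': array([-1.34633286e+00,  1.81464219e-01,  1.60791749e+00, -1.95056647e-05,
        1.35377357e+00, -2.06277002e-01]), 'dq': array([-3.28716467e-04, -1.16662251e-03, -2.80126528e-03,  1.32971735e-03,
       -2.19011457e-03,  9.38613625e-05]), 'joint_efforts': array([-2.93019521e-04, -4.45879340e+01, -3.52241707e+01, -3.77502092e-04,
        4.10179564e-03,  3.66894926e-05]), 'eef_pos': array([ 0.23999764, -0.52197557,  0.23047107]), 'eef_rot': array([-7.81195130e-04,  9.76896590e-01,  2.13711119e-01, -1.66265943e-05]), 'wrist_force': array([-0.25691381,  0.40552431, -0.42391383]), 'torque': array([-0.02726445, -0.00347685, -0.02605492]), 'grasp_force': 0.0, 'opening': 0.9993536852689255}
```

View pics/top0.png

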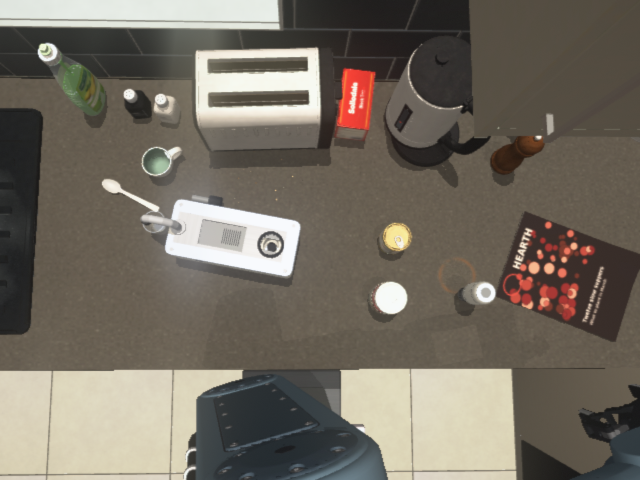

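View pics/side0.png

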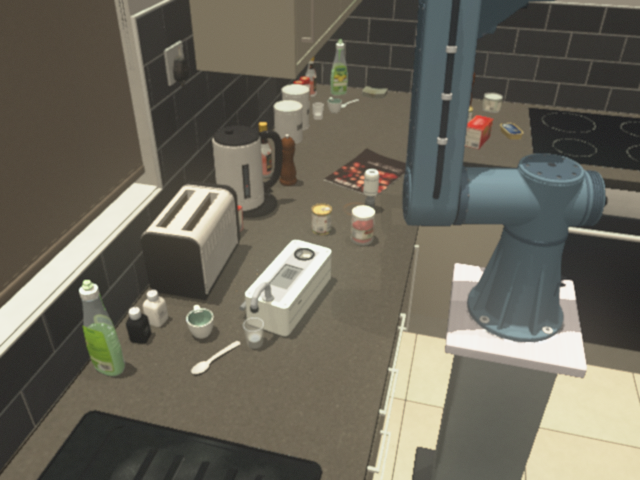

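Top view: station with its collar at about (270,244), ribbed plate at (231,236), spout end at (150,220), cartridge top at (482,293), jar at (388,299) and tin at (397,237). The side view shows the collar at about (304,254) and the cartridge at (371,185).

```bash
cat > h.py <<'E'
import numpy as np, cv2
from bench import ctrl
P={n:ctrl.camera_params(n) for n in("top","side")}
def ray(n,u,v):
    p=P[n];f=240/np.tan(np.radians(p["fovy"]/2));R=p["view"][:3,:3];t=p["view"][:3,3]
    d=np.array([(u-p["cx"])/f,-(v-p["cy"])/f,-1.]);return -R.T@t,R.T@d
def plane(n,u,v,z):
    o,d=ray(n,u,v);return o+d*(z-o[2])/d[2]
def tri(a,b):
    o1,d1=ray("top",*a);o2,d2=ray("side",*b)
    s=np.linalg.lstsq(np.c_[d1,-d2],o2-o1,rcond=None)[0]
    p,q=o1+d1*s[0],o2+d2*s[1];return (p+q)/2,np.linalg.norm(p-q)
def proj(n,X):
    p=P[n];f=240/np.tan(np.radians(p["fovy"]/2));c=p["view"][:3,:3]@X+p["view"][:3,3]
    return p["cx"]-f*c[0]/c[2],p["cy"]+f*c[1]/c[2]
def blobs(m,amin):
    c,_=cv2.findContours(m,cv2.RETR_EXTERNAL,cv2.CHAIN_APPROX_NONE)
    return [k for k in c if cv2.contourArea(k)>amin]
E
python3 - <<'E'
from h import *
t=cv2.imread("pics/top0.png");s=cv2.imread("pics/side0.png")
cr=lambda i,x,y:cv2.resize(i[y:y+75,x:x+100] if 0 else i[y:y+100,x:x+133],(400,300),interpolation=cv2.INTER_CUBIC)
cv2.imwrite("pics/m.png",np.vstack([np.hstack([cr(t,170,190),cr(t,370,210)]),np.hstack([cr(s,220,230),cr(s,290,150)])]))
hsv=cv2.cvtColor(t,cv2.COLOR_BGR2HSV)
m=((hsv[...,2]>170)&(hsv[...,1]<50)).astype(np.uint8)*255
for c in blobs(m,100):
    r=cv2.minAreaRect(c)
    if 140<r[0][0]<520 and 190<r[0][1]<320: print(r,cv2.contourArea(c), cv2.boxPoints(r).round(1).tolist())
g=cv2.cvtColor(t,cv2.COLOR_BGR2GRAY)
d=np.zeros_like(g);d[225:265,250:290]=(g[225:265,250:290]<110)*255
for c in blobs(d,60): print("dark",cv2.fitEllipse(c))
gs=cv2.cvtColor(s,cv2.COLOR_BGR2GRAY)
d=np.zeros_like(gs);d[240:266,285:322]=(gs[240:266,285:322]<110)*255
for c in blobs(d,30): print("dark side",cv2.fitEllipse(c))
E
```

```text
((484.0, 292.0), (20.0, 20.0), 90.0) 317.5 [[474.0, 282.0], [494.0, 282.0], [494.0, 302.0], [474.0, 302.0]]
((390.5, 297.5), (31.0, 31.0), 90.0) 768.5 [[375.0, 282.0], [406.0, 282.0], [406.0, 313.0], [375.0, 313.0]]
((218.5388641357422, 234.56771850585938), (157.31640625, 56.814823150634766), 10.738897323608398) 7121.5 [[136.0, 247.8000030517578], [146.60000610351562, 192.0], [301.1000061035156, 221.3000030517578], [290.5, 277.1000061035156]]
dark ((270.33758544921875, 244.10916137695312), (24.870927810668945, 24.922168731689453), 132.3657989501953)
```

View pics/m.png

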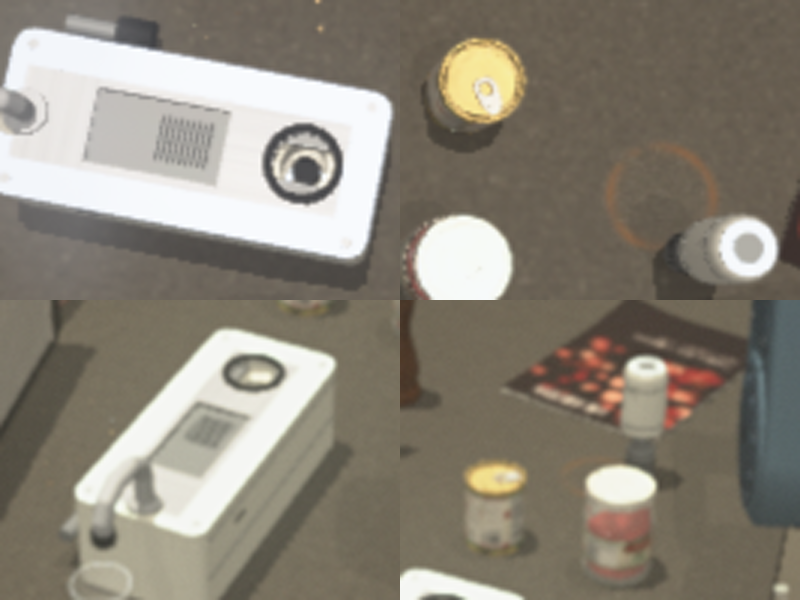

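The crops show collar centre ≈(270.4,244.3) in top and ≈(304,254) in side. The window spans crop corners (100,88), (230,112), (215,185) and (85,162), and the cartridge's grey top disc is at ≈(485,292).

```bash
python3 - <<'E'
from h import *
t=cv2.imread("pics/top0.png");s=cv2.imread("pics/side0.png")
g=cv2.GaussianBlur(cv2.cvtColor(t,cv2.COLOR_BGR2GRAY),(3,3),0).astype(float)
port=plane("top",270.35,244.2,.094)
print("port",port, "tri",tri((270.35,244.2),(220+253/3.0075,230+73/3.0075)))
# deck edges by gradient along columns
for rng,sg in((range(180,206),1),(range(255,285),-1)):
    pts=[]
    for u in range(190,286,3):
        v0=204+(u-185)*.18+(0 if sg>0 else 60)
        vs=np.arange(int(v0-14),int(v0+15)) ; d=sg*np.diff(g[vs,u]); i=d.argmax()
        pts.append(plane("top",u,vs[i]+.5,.09)[:2])
    pts=np.array(pts,np.float32); l=cv2.fitLine(pts,cv2.DIST_HUBER,0,.001,.001).ravel()
    nrm=np.array([-l[1],l[0]]);print("edge",l,"yaw of +y",np.degrees(np.arctan2(l[1],l[0])),"dist port",nrm@(port[:2]-l[2:]),"resid",np.std((pts-l[2:])@nrm))
W=[plane("top",170+a/3.0075,190+b/3.0075,.09) for a,b in((100,88),(230,112),(215,185),(85,162))]
W=np.array(W);print("win",W,W.mean(0))
R=plane("top",170+186/3.0075,190+141/3.0075,.086);print("rib",R)
print("rib-port",np.linalg.norm(R[:2]-port[:2]),"win",np.linalg.norm(W.mean(0)[:2]-port[:2]))
# cartridge
hs=cv2.cvtColor(t,cv2.COLOR_BGR2HSV)
for th in(170,200,220,235):
    m=np.zeros(g.shape,np.uint8);r=hs[275:310,455:505];m[275:310,455:505]=((r[...,2]>th)&(r[...,1]<50))*255
    for c in blobs(m,80):print(th,cv2.minEnclosingCircle(c),cv2.boundingRect(c))
print("cart",plane("top",485,292.4,.126),tri((485,292.4),(290+247/3.0075,150+63/3.0075)))
print("jar",plane("top",390.5,297.5,.094),"tin",plane("top",370+81/3.0075,210+80/3.0075,.072))
from scipy.spatial.transform import Rotation as Ro
q=ctrl.get_obs()["eef_rot"];print(Ro.from_quat(np.r_[q[1:],q[0]]).as_matrix())
E
```

```text
port [0.51460501 0.03166912 0.094     ] tri (array([0.51449202, 0.03171274, 0.09178063]), np.float64(0.0007770105369410002))
edge [0.18403818 0.9829191  0.5841839  0.09856426] yaw of +y 79.394936 dist port 0.056079136258646016 resid 0.0005745156
edge [0.18711518 0.982338   0.4712321  0.0970098 ] yaw of +y 79.215515 dist port -0.054833100633005664 resid 0.00055170077
win [[0.56403908 0.16302192 0.09      ]
 [0.5484323  0.0786594  0.09      ]
 [0.50072817 0.08776859 0.09      ]
 [0.51561631 0.17164488 0.09      ]] [0.53220397 0.1252737  0.09      ]
rib [0.5299334  0.10737038 0.086     ]
rib-port 0.07723756380787032 win 0.09524463716369601
170 ((484.5, 292.0), 10.735555648803711) (474, 282, 21, 21)
200 ((485.0, 292.0), 10.000100135803223) (475, 283, 20, 19)
220 ((485.2407531738281, 292.2407531738281), 9.559118270874023) (476, 283, 19, 19)
235 ((485.30645751953125, 292.1451721191406), 9.150382041931152) (477, 283, 18, 19)
cart [ 0.41986577 -0.37306344  0.126     ] (array([ 0.41889741, -0.37070076,  0.13275024]), np.float64(0.0015858008761463788))
jar [ 0.41120119 -0.20049001  0.094     ] tin [ 0.53285889 -0.21984853  0.072     ]
[[ 9.08655115e-01  4.17547300e-01 -3.66385097e-04]
 [ 4.17547352e-01 -9.08653895e-01  1.51918714e-03]
 [ 3.01415244e-04 -1.53340029e-03 -9.99998779e-01]]
```

Units first: shifts go in shares of 0.6 m and turns go in shares of pi/2 rad. So 0.526 m / 0.6 = 0.8767, -0.4508 m / 0.6 = -0.7513, -0.953 rad / 1.5708 = -0.6067.

```bash
cat >> h.py <<'E'
from scipy.spatial.transform import Rotation as Ro
def delta(x,y,z,deg):
    o=ctrl.get_obs();q=o["eef_rot"];R=Ro.from_quat(np.r_[q[1:],q[0]]).as_matrix()
    a=np.radians(deg);T=np.array([[np.cos(a),np.sin(a),0],[np.sin(a),-np.cos(a),0],[0,0,-1]])
    print("t",o["time_s"],"d",(R.T@(np.array([x,y,z])-o["eef_pos"])).round(4),"rv",Ro.from_matrix(R.T@T).as_rotvec().round(4))
E
python3 -c "
from h import *
delta(.529,.1076,.14,79.3)"
echo '{"dx": [0.8767, 0.8767, 0.8767, 0.8767, 0.8767, 0.8767, 0.8767, 0.8767, 0.8767, 0.8767], "dy": [-0.7513, -0.7513, -0.7513, -0.7513, -0.7513, -0.7513, -0.7513, -0.7513, -0.7513, -0.7513], "dz": [0, 0, 0, 0, 0, 0, 0, 0, 0, 0], "ax": [0, 0, 0, 0, 0, 0, 0, 0, 0, 0], "ay": [0, 0, 0, 0, 0, 0, 0, 0, 0, 0], "az": [-0.6067, -0.6067, -0.6067, -0.6067, -0.6067, -0.6067, -0.6067, -0.6067, -0.6067, -0.6067], "aperture": [0, 0, 0, 0, 0, 0, 0, 0, 0, 0]}' > next.json && python3 jog.py next.json
python3 -c "
from h import *
delta(.529,.1076,.11,79.3)"
```

```text
t 0.1 d [ 0.5255 -0.4513  0.0913] rv [-0.0013 -0.001  -0.9533]
time_s: 1.35
eef_pos: [0.5019, 0.0473, 0.2312]
eef_rot: [0.0, 0.77, 0.638, -0.0]
wrist_force: [0.5, -1.7, 0.5]
opening: 0.0
grasp_force: 0.0
t 1.35 d [0.0643 0.0154 0.1212] rv [ 0.0001  0.0002 -0.0001]
```

```bash
echo '{"dx": [0, 0, 0], "dy": [0, 0, 0], "dz": [0, 0, 0], "ax": [0, 0, 0], "ay": [0, 0, 0], "az": [0, 0, 0], "aperture": [0, 0, 0]}' > next.json && python3 jog.py next.json; python3 -c "
from h import *
delta(.529,.1076,.11,79.3)"
```

```text
time_s: 1.72
eef_pos: [0.5011, 0.044, 0.2311]
eef_rot: [-0.0, 0.771, 0.637, -0.0]
wrist_force: [-0.8, -0.1, 0.1]
opening: -0.005
grasp_force: 0.0
t 1.725 d [0.0678 0.0155 0.1211] rv [-0.0005  0.0004 -0.0022]
```

To row units: 0.121 m / 0.6 = 0.2017, 0.0678 m / 0.6 = 0.113, -0.002 rad / 1.5708 = -0.0013.

```bash
echo '{"dx": [0.113, 0.113, 0.113, 0.113, 0.113], "dy": [0.0258, 0.0258, 0.0258, 0.0258, 0.0258], "dz": [0.2017, 0.2017, 0.2017, 0.2017, 0.2017], "ax": [0, 0, 0, 0, 0], "ay": [0, 0, 0, 0, 0], "az": [-0.0013, -0.0013, -0.0013, -0.0013, -0.0013], "aperture": [0, 0, 0, 0, 0]}' > next.json && python3 jog.py next.json; python3 - <<'E'
from h import *
delta(.529,.1076,.09,79.3)
cv2.imwrite("pics/p1.png",np.hstack([cv2.resize(ctrl.camera("side")[200:350,200:350],(600,600)),])); print(ctrl.get_obs()["wrist_force"])
E
```

```text
time_s: 2.35
eef_pos: [0.5309, 0.1078, 0.1126]
eef_rot: [0.001, 0.77, 0.638, 0.001]
wrist_force: [1.4, -0.3, -0.6]
opening: -0.001
grasp_force: 0.0
t 2.35 d [-0.0005 -0.0019  0.0226] rv [ 0.0036 -0.0003  0.0005]
[-0.10675776  0.51756727 -0.2356202 ]
```

View pics/p1.png

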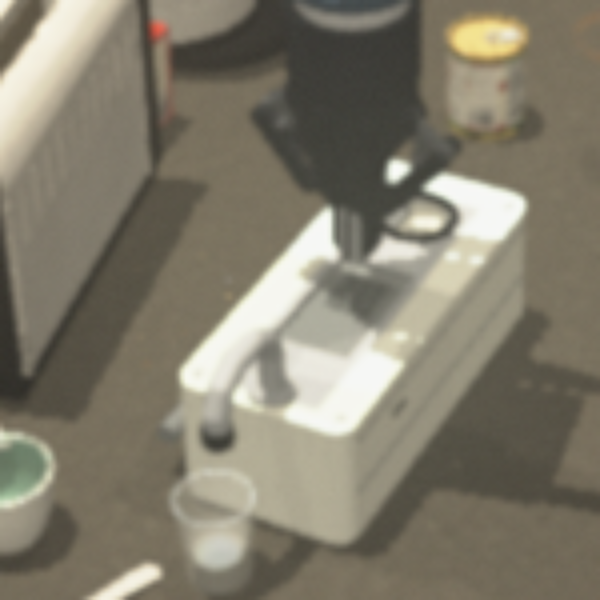

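Fingertips are closed over the ribbed plate, clear of spout and collar. Now feeling downwards.

To row units: 0.022 m / 0.6 = 0.0367, 0.021 m / 0.6 = 0.035.

```bash
echo '{"dx": [0, 0, 0, 0], "dy": [0, 0, 0, 0], "dz": [0.0167, 0.0333, 0.035, 0.0367], "ax": [0, 0, 0, 0], "ay": [0, 0, 0, 0], "az": [0, 0, 0, 0], "aperture": [0, 0, 0, 0]}' > next.json && python3 jog.py next.json; for i in 1; do echo '{"dx": [0, 0], "dy": [0, 0], "dz": [0.0008, 0.0017], "ax": [0, 0], "ay": [0, 0], "az": [0, 0], "aperture": [0, 0]}' > next.json && python3 jog.py next.json; done; echo '{"dx": [0, 0], "dy": [0, 0], "dz": [0.0008, 0.0017], "ax": [0, 0], "ay": [0, 0], "az": [0, 0], "aperture": [0, 0]}' > next.json && python3 jog.py next.json
```

```text
time_s: 2.9
eef_pos: [0.5292, 0.109, 0.0881]
eef_rot: [-0.0, 0.769, 0.639, -0.0]
wrist_force: [-0.3, 0.2, -0.1]
opening: -0.002
grasp_force: 0.0
time_s: 3.15
eef_pos: [0.5295, 0.109, 0.0874]
eef_rot: [0.0, 0.769, 0.639, 0.0]
wrist_force: [-0.7, 0.2, 0.3]
opening: -0.001
grasp_force: 0.0
time_s: 3.4
eef_pos: [0.5294, 0.109, 0.0863]
eef_rot: [0.0, 0.769, 0.639, 0.0]
wrist_force: [-0.3, 0.6, -0.2]
opening: 0.002
grasp_force: 0.0
```

To row units: 0.001 m / 0.6 = 0.0017, 0.0005 m / 0.6 = 0.0008.

```bash
echo '{"dx": [0, 0], "dy": [0, 0], "dz": [0.0008, 0.0017], "ax": [0, 0], "ay": [0, 0], "az": [0, 0], "aperture": [0, 0]}' > next.json && python3 jog.py next.json|grep -E 'pos|force:'; echo '{"dx": [0, 0], "dy": [0, 0], "dz": [0.0008, 0.0017], "ax": [0, 0], "ay": [0, 0], "az": [0, 0], "aperture": [0, 0]}' > next.json && python3 jog.py next.json|grep -E 'pos|force:'
```

```text
eef_pos: [0.5293, 0.109, 0.0853]
wrist_force: [0.7, 1.0, 1.0]
grasp_force: 0.0
eef_pos: [0.5295, 0.109, 0.0851]
wrist_force: [-4.1, 0.1, 10.3]
grasp_force: 5.1
```

To row units: 0.0008 m / 0.6 = 0.0013, 0.0004 m / 0.6 = 0.0007.

```bash
echo '{"dx": [0, 0], "dy": [0, 0], "dz": [0.0007, 0.0013], "ax": [0, 0], "ay": [0, 0], "az": [0, 0], "aperture": [0, 0]}' > next.json && python3 jog.py next.json|grep -E 'pos|force:'
```

```text
eef_pos: [0.5297, 0.109, 0.0851]
wrist_force: [-7.1, -0.8, 15.5]
grasp_force: 7.8
```

To row units: 0.006 m / 0.6 = 0.01, 0.003 m / 0.6 = 0.005.

```bash
echo '{"dx": [0, 0.0017, 0.005, 0.01], "dy": [-0.0008, -0.0008, -0.0008, -0.0008], "dz": [0.0008, 0.0013, 0.0013, 0.0013], "ax": [0, 0, 0, 0], "ay": [0, 0, 0, 0], "az": [0, 0, 0, 0], "aperture": [0, 0, 0, 0]}' > next.json && python3 jog.py next.json|grep -E 'pos|force:'
```

```text
eef_pos: [0.5306, 0.1136, 0.0851]
wrist_force: [-8.2, -7.4, 19.4]
grasp_force: 9.6
```

To row units: 0.012 m / 0.6 = 0.02, -0.001 m / 0.6 = -0.0017.

```bash
echo '{"dx": [0.005, 0.01, 0.015, 0.02], "dy": [-0.0008, -0.0017, -0.0017, -0.0017], "dz": [0, 0, 0, 0], "ax": [0, 0, 0, 0], "ay": [0, 0, 0, 0], "az": [0, 0, 0, 0], "aperture": [0, 0, 0, 0]}' > next.json && python3 jog.py next.json|grep -E 'pos|force:'; python3 - <<'E'
from h import *
t=ctrl.camera("top")[190:280,160:310];s=ctrl.camera("side")[230:320,230:380]
cv2.imwrite("pics/p2.png",np.vstack([cv2.resize(i,(500,300),interpolation=cv2.INTER_CUBIC) for i in(t,s)]));print(ctrl.get_obs()["wrist_force"])
E
```

```text
eef_pos: [0.5326, 0.1254, 0.0851]
wrist_force: [-4.7, -7.1, 16.1]
grasp_force: 8.1
[-4.78812538 -6.37631728 15.60367626]
```

View pics/p2.png

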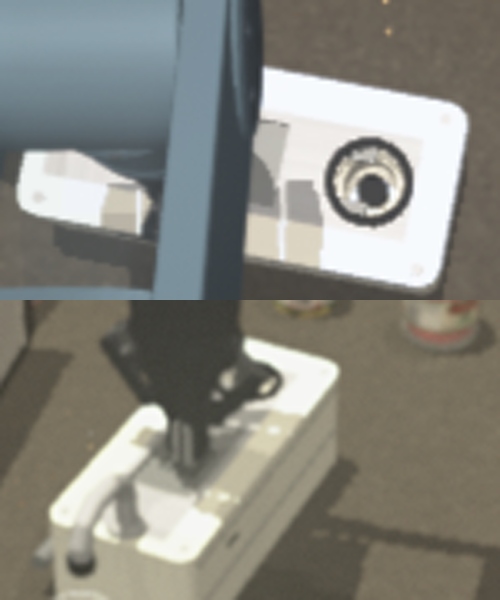

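The view is mostly blocked by the arm, so forces must tell: the drag is about 7 N along y at 16 N pressing. I'll press slightly more and go on.

To row units: 0.012 m / 0.6 = 0.02, 0.009 m / 0.6 = 0.015.

```bash
echo '{"dx": [0.005, 0.01, 0.015, 0.02], "dy": [0, -0.0007, -0.0007, -0.0007], "dz": [0.0005, 0.0007, 0.0007, 0.0007], "ax": [0, 0, 0, 0], "ay": [0, 0, 0, 0], "az": [0, 0, 0, 0], "aperture": [0, 0, 0, 0]}' > next.json && python3 jog.py next.json|grep -E 'pos|force:';echo '{"dx": [0.0033, 0.0067, 0.01, 0.0133], "dy": [0, 0, 0, 0], "dz": [0, 0, 0, 0], "ax": [0, 0, 0, 0], "ay": [0, 0, 0, 0], "az": [0, 0, 0, 0], "aperture": [0, 0, 0, 0]}' > next.json && python3 jog.py next.json|grep -E 'pos|force:'
```

```text
eef_pos: [0.5348, 0.1373, 0.0851]
wrist_force: [-4.3, -7.7, 16.8]
grasp_force: 8.8
eef_pos: [0.5363, 0.1452, 0.0851]
wrist_force: [-4.7, -7.2, 17.2]
grasp_force: 8.7
```

To row units: 0.003 m / 0.6 = 0.005, 0.0015 m / 0.6 = 0.0025.

```bash
echo '{"dx": [0.0025, 0.005], "dy": [0, 0], "dz": [0.0003, 0.0003], "ax": [0, 0], "ay": [0, 0], "az": [0, 0], "aperture": [0, 0]}' > next.json && python3 jog.py next.json|grep -E 'pos|force:';echo '{"dx": [0.0025, 0.005], "dy": [0, 0], "dz": [0, 0], "ax": [0, 0], "ay": [0, 0], "az": [0, 0], "aperture": [0, 0]}' > next.json && python3 jog.py next.json|grep -E 'pos|force:';echo '{"dx": [0.0017, 0.0033], "dy": [0, 0], "dz": [0, 0], "ax": [0, 0], "ay": [0, 0], "az": [0, 0], "aperture": [0, 0]}' > next.json && python3 jog.py next.json|grep -E 'pos|force:'
```

```text
eef_pos: [0.5368, 0.1478, 0.0851]
wrist_force: [-6.2, -12.5, 20.5]
grasp_force: 10.0
eef_pos: [0.5375, 0.1497, 0.0851]
wrist_force: [-5.2, -14.1, 18.9]
grasp_force: 9.6
eef_pos: [0.538, 0.1516, 0.085]
wrist_force: [-4.9, -13.6, 18.3]
grasp_force: 9.2
```

The hard stop shows at tool y ≈ 0.1475: the y force jumps to about 14 N, after 39 mm of travel. Lift off and go to the cartridge.

To row units: -0.537 m / 0.6 = -0.895, -0.155 m / 0.6 = -0.2583.

```bash
echo '{"dx": [0, 0, -0.0667, -0.895, -0.895, -0.895, -0.895, -0.895, -0.895, -0.895], "dy": [0, 0, 0, -0.0317, -0.0317, -0.0317, -0.0317, -0.0317, -0.0317, -0.0317], "dz": [-0.1, -0.2, -0.2583, -0.2583, -0.2583, -0.2583, -0.2583, -0.2583, -0.2583, -0.2583], "ax": [0, 0, 0, 0, 0, 0, 0, 0, 0, 0], "ay": [0, 0, 0, 0, 0, 0, 0, 0, 0, 0], "az": [0, 0, 0, 0, 0, 0, 0, 0, 0, 0], "aperture": [0, 0, 0.5, 1, 1, 1, 1, 1, 1, 1]}' > next.json && python3 jog.py next.json | head -2;  echo '{"dx": [-0.1, -0.1, -0.1, -0.1], "dy": [0, 0, 0, 0], "dz": [0, 0, 0, 0], "ax": [0, 0, 0, 0], "ay": [0, 0, 0, 0], "az": [0, 0, 0, 0], "aperture": [1, 1, 1, 1]}' > next.json && python3 jog.py next.json|head -2
python3 - <<'E'
from h import *
delta(.4195,-.372,.15,79.3)
t=ctrl.camera("top");s=ctrl.camera("side");cv2.imwrite("pics/t3.png",t);cv2.imwrite("pics/s3.png",s)
cv2.imwrite("pics/p3.png",np.hstack([cv2.resize(i,(400,300),interpolation=cv2.INTER_CUBIC) for i in(t[190:280,180:300],s[130:235,310:450])]))
E
```

```text
time_s: 8.25
eef_pos: [0.431, -0.3134, 0.2372]
time_s: 8.75
eef_pos: [0.4211, -0.369, 0.237]
t 8.75 d [-0.0032 -0.001   0.087 ] rv [-0.0001 -0.0005  0.0033]
```

View pics/p3.png

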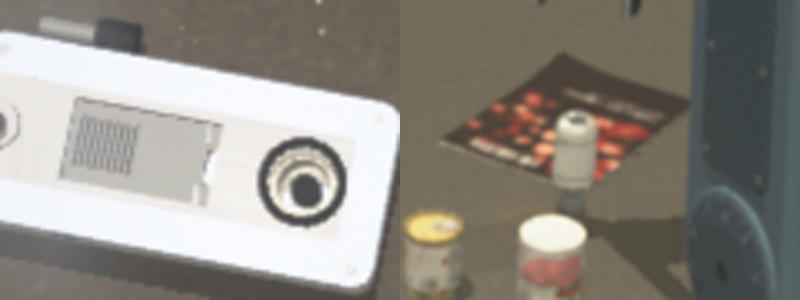

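Plate is fully back with the fork clear of the port (left half). The cartridge stands under the gripper.

To row units: 0.158 m / 0.6 = 0.2633, 0.135 m / 0.6 = 0.225, 0.003 rad / 1.5708 = 0.0019.

```bash
echo '{"dx": [-0.005, -0.005, -0.005, -0.005, -0.005, -0.005, -0.005], "dy": [-0.0017, -0.0017, -0.0017, -0.0017, -0.0017, -0.0017, -0.0017], "dz": [0.0667, 0.1333, 0.1833, 0.225, 0.2633, 0.2633, 0.2633], "ax": [0, 0, 0, 0, 0, 0, 0], "ay": [0, 0, 0, 0, 0, 0, 0], "az": [0.0019, 0.0019, 0.0019, 0.0019, 0.0019, 0.0019, 0.0019], "aperture": [1, 1, 1, 1, 1, 1, 1]}' > next.json && python3 jog.py next.json;  echo '{"dx": [0, 0, 0, 0, 0, 0], "dy": [0, 0, 0, 0, 0, 0], "dz": [0, 0, 0, 0, 0, 0], "ax": [0, 0, 0, 0, 0, 0], "ay": [0, 0, 0, 0, 0, 0], "az": [0, 0, 0, 0, 0, 0], "aperture": [0, 0, 0, 0, 0, 0]}' > next.json && python3 jog.py next.json
```

```text
time_s: 9.72
eef_pos: [0.4199, -0.3732, 0.0802]
eef_rot: [0.001, 0.77, 0.638, -0.0]
wrist_force: [0.1, -0.9, 0.3]
opening: 1.001
grasp_force: 0.0
time_s: 10.48
eef_pos: [0.4197, -0.3738, 0.0801]
eef_rot: [0.001, 0.77, 0.638, 0.0]
wrist_force: [0.2, 0.8, 6.1]
opening: 0.496
grasp_force: 60.8
```

To row units: 0.4154 m / 0.6 = 0.6923, 0.24 m / 0.6 = 0.4.

```bash
echo '{"dx": [0, 0, 0, 0.1, 0.2, 0.3, 0.4, 0.5, 0.6, 0.6923], "dy": [0, 0, 0, 0.005, 0.01, 0.015, 0.0183, 0.0233, 0.0267, 0.0302], "dz": [-0.0667, -0.1667, -0.2333, -0.2333, -0.2333, -0.2333, -0.2333, -0.2333, -0.2333, -0.2333], "ax": [0, 0, 0, 0, 0, 0, 0, 0, 0, 0], "ay": [0, 0, 0, 0, 0, 0, 0, 0, 0, 0], "az": [0, 0, 0, 0, 0, 0, 0, 0, 0, 0], "aperture": [0, 0, 0, 0, 0, 0, 0, 0, 0, 0]}' > next.json && python3 jog.py next.json;  echo '{"dx": [0, 0, 0], "dy": [0, 0, 0], "dz": [0.05, 0.05, 0.05], "ax": [0, 0, 0], "ay": [0, 0, 0], "az": [0, 0, 0], "aperture": [0, 0, 0]}' > next.json && python3 jog.py next.json
python3 - <<'E'
from h import *
delta(.5146,.031,.094+.08,79.3)
t=ctrl.camera("top");s=ctrl.camera("side")
cv2.imwrite("pics/p4.png",np.hstack([cv2.resize(i,(400,400),interpolation=cv2.INTER_CUBIC) for i in(t[180:290,215:325],s[170:280,250:360])]))
a=proj("side",np.array([.5146,.0317,.094]));print(a,(a[0]-250)/110*400+400,(a[1]-170)/110*400)
for z in(.125,.25):a=proj("side",np.array([.5146,.0317,z]));print((a[0]-250)/110*400+400,(a[1]-170)/110*400)
E
```

```text
time_s: 11.72
eef_pos: [0.5143, 0.0336, 0.2187]
eef_rot: [-0.0, 0.77, 0.638, -0.0]
wrist_force: [1.2, 0.2, -1.3]
opening: 0.494
grasp_force: 61.4
time_s: 12.1
eef_pos: [0.5146, 0.031, 0.1894]
eef_rot: [-0.0, 0.771, 0.637, -0.0]
wrist_force: [0.1, -1.0, -1.2]
opening: 0.502
grasp_force: 61.4
t 12.1 d [0.     0.     0.0154] rv [-0.0003  0.0002 -0.0021]
(np.float64(303.9232166966856), np.float64(253.50571788804103)) 596.084424351584 303.65715595651284
595.9192428589691 265.93381143411847
595.2099105246675 103.93994877945075
```

View pics/p4.png

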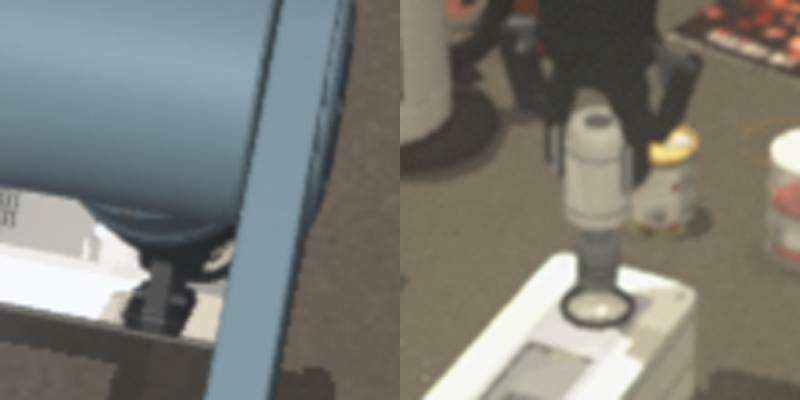

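The side view shows the stem centred over the collar (both at crop column ≈597). Lowering while watching the force.

To row units: 0.028 m / 0.6 = 0.0467, 0.024 m / 0.6 = 0.04.

```bash
echo '{"dx": [0, 0, 0, 0], "dy": [0, 0, 0, 0], "dz": [0.0167, 0.03, 0.04, 0.0467], "ax": [0, 0, 0, 0], "ay": [0, 0, 0, 0], "az": [0, 0, 0, 0], "aperture": [0, 0, 0, 0]}' > next.json && python3 jog.py next.json|grep -E 'pos|force';  echo '{"dx": [0, 0], "dy": [0, 0], "dz": [0.005, 0.01], "ax": [0, 0], "ay": [0, 0], "az": [0, 0], "aperture": [0, 0]}' > next.json && python3 jog.py next.json|grep -E 'pos|force'; 
```

```text
eef_pos: [0.5143, 0.0316, 0.1604]
wrist_force: [0.1, -0.3, -1.7]
grasp_force: 61.4
eef_pos: [0.5147, 0.0316, 0.155]
wrist_force: [-0.0, -0.7, -1.4]
grasp_force: 61.4
```

To row units: 0.006 m / 0.6 = 0.01, 0.003 m / 0.6 = 0.005.

```bash
for i in 1; do echo '{"dx": [0, 0], "dy": [0, 0], "dz": [0.005, 0.01], "ax": [0, 0], "ay": [0, 0], "az": [0, 0], "aperture": [0, 0]}' > next.json && python3 jog.py next.json|grep -E 'pos|force';done;  echo '{"dx": [0, 0], "dy": [0, 0], "dz": [0.005, 0.01], "ax": [0, 0], "ay": [0, 0], "az": [0, 0], "aperture": [0, 0]}' > next.json && python3 jog.py next.json|grep -E 'pos|force'; echo '{"dx": [0, 0], "dy": [0, 0], "dz": [0.005, 0.01], "ax": [0, 0], "ay": [0, 0], "az": [0, 0], "aperture": [0, 0]}' > next.json && python3 jog.py next.json|grep -E 'pos|force'
```

```text
eef_pos: [0.5146, 0.0316, 0.149]
wrist_force: [-0.2, 0.7, -0.4]
grasp_force: 61.4
eef_pos: [0.5145, 0.0317, 0.1429]
wrist_force: [-0.3, 2.0, -0.5]
grasp_force: 61.4
eef_pos: [0.5146, 0.0316, 0.1369]
wrist_force: [-0.1, 1.2, -0.4]
grasp_force: 61.4
```

To row units: 0.005 m / 0.6 = 0.0083, 0.003 m / 0.6 = 0.005.

```bash
echo '{"dx": [0, 0], "dy": [0, 0], "dz": [0.005, 0.0083], "ax": [0, 0], "ay": [0, 0], "az": [0, 0], "aperture": [0, 0]}' > next.json && python3 jog.py next.json|grep -E 'pos|force';  echo '{"dx": [0, 0], "dy": [0, 0], "dz": [0.0033, 0.0067], "ax": [0, 0], "ay": [0, 0], "az": [0, 0], "aperture": [0, 0]}' > next.json && python3 jog.py next.json|grep -E 'pos|force'; echo '{"dx": [0, 0], "dy": [0, 0], "dz": [0.0033, 0.0067], "ax": [0, 0], "ay": [0, 0], "az": [0, 0], "aperture": [0, 0]}' > next.json && python3 jog.py next.json|grep -E 'pos|force'
```

```text
eef_pos: [0.5146, 0.0316, 0.1323]
wrist_force: [-2.7, 2.3, 6.7]
grasp_force: 62.1
eef_pos: [0.5146, 0.0316, 0.1288]
wrist_force: [-2.7, 1.0, 5.9]
grasp_force: 62.1
eef_pos: [0.5146, 0.0316, 0.1248]
wrist_force: [-3.3, 1.3, 5.9]
grasp_force: 62.1
```

To row units: 0.002 m / 0.6 = 0.0033, 0.001 m / 0.6 = 0.0017.

```bash
echo '{"dx": [0, 0], "dy": [0, 0], "dz": [0.0017, 0.0033], "ax": [0, 0], "ay": [0, 0], "az": [0, 0], "aperture": [0, 0]}' > next.json && python3 jog.py next.json|grep -E 'pos|force';  echo '{"dx": [0, 0], "dy": [0, 0], "dz": [0.0008, 0.0017], "ax": [0, 0], "ay": [0, 0], "az": [0, 0], "aperture": [0, 0]}' > next.json && python3 jog.py next.json|grep -E 'pos|force'; echo '{"dx": [0, 0], "dy": [0, 0], "dz": [0.0008, 0.0017], "ax": [0, 0], "ay": [0, 0], "az": [0, 0], "aperture": [0, 0]}' > next.json && python3 jog.py next.json|grep -E 'pos|force'
```

```text
eef_pos: [0.5146, 0.0316, 0.1228]
wrist_force: [-2.8, 1.0, 6.2]
grasp_force: 62.1
eef_pos: [0.5146, 0.0316, 0.1218]
wrist_force: [-3.5, 1.2, 6.6]
grasp_force: 62.1
eef_pos: [0.5146, 0.0316, 0.1209]
wrist_force: [-3.2, 1.7, 6.5]
grasp_force: 62.1
```

To row units: 0.001 m / 0.6 = 0.0017, 0.0005 m / 0.6 = 0.0008.

```bash
echo '{"dx": [0, 0], "dy": [0, 0], "dz": [0.0008, 0.0017], "ax": [0, 0], "ay": [0, 0], "az": [0, 0], "aperture": [0, 0]}' > next.json && python3 jog.py next.json|grep -E 'pos|force';  echo '{"dx": [0, 0], "dy": [0, 0], "dz": [0.0008, 0.0017], "ax": [0, 0], "ay": [0, 0], "az": [0, 0], "aperture": [0, 0]}' > next.json && python3 jog.py next.json|grep -E 'pos|force'; echo '{"dx": [0, 0], "dy": [0, 0], "dz": [0.0008, 0.0017], "ax": [0, 0], "ay": [0, 0], "az": [0, 0], "aperture": [0, 0]}' > next.json && python3 jog.py next.json|grep -E 'pos|force'
```

```text
eef_pos: [0.5146, 0.0316, 0.1198]
wrist_force: [-3.2, 1.9, 6.2]
grasp_force: 62.1
eef_pos: [0.5147, 0.0316, 0.119]
wrist_force: [-4.4, 1.5, 11.1]
grasp_force: 62.5
eef_pos: [0.5148, 0.0316, 0.119]
wrist_force: [-6.8, 1.4, 19.0]
grasp_force: 63.3
```

Bottomed solid at z = 0.119 with 19 N. Relieve, release, and go back to the plate.

To row units: -0.0015 m / 0.6 = -0.0025.

```bash
echo '{"dx": [0, 0, 0, 0, 0], "dy": [0, 0, 0, 0, 0], "dz": [-0.0025, -0.0025, -0.0025, -0.0025, -0.0025], "ax": [0, 0, 0, 0, 0], "ay": [0, 0, 0, 0, 0], "az": [0, 0, 0, 0, 0], "aperture": [0, 0.8, 0.8, 0.8, 0.8]}' > next.json && python3 jog.py next.json
echo '{"dx": [0, 0, 0, 0.1, 0.2, 0.2, 0.2, 0.2, 0.2], "dy": [0, 0, 0, 0, 0, 0, 0, 0, 0], "dz": [-0.05, -0.1333, -0.2, -0.2, -0.2, -0.2, -0.2, -0.2, -0.2], "ax": [0, 0, 0, 0, 0, 0, 0, 0, 0], "ay": [0, 0, 0, 0, 0, 0, 0, 0, 0], "az": [0, 0, 0, 0, 0, 0, 0, 0, 0], "aperture": [0.8, 0.8, 0.8, 0, 0, 0, 0, 0, 0]}' > next.json && python3 jog.py next.json
python3 - <<'E'
from h import *
delta(.5369,.1496,.11,79.3)
t=ctrl.camera("top");s=ctrl.camera("side")
cv2.imwrite("pics/p5.png",np.hstack([cv2.resize(i,(400,400),interpolation=cv2.INTER_CUBIC) for i in(t[180:290,215:325],s[190:300,240:350])]))
E
```

```text
time_s: 16.58
eef_pos: [0.5146, 0.0315, 0.1185]
eef_rot: [-0.0, 0.77, 0.638, -0.0]
wrist_force: [-0.5, -0.3, 0.4]
opening: 0.799
grasp_force: 0.0
time_s: 17.7
eef_pos: [0.5371, 0.1483, 0.2386]
eef_rot: [0.0, 0.771, 0.637, -0.0]
wrist_force: [0.3, -0.8, 0.0]
opening: 0.005
grasp_force: 0.0
t 17.7 d [ 0.0013 -0.0004  0.1286] rv [-0.      0.0001 -0.0031]
```

View pics/p5.png

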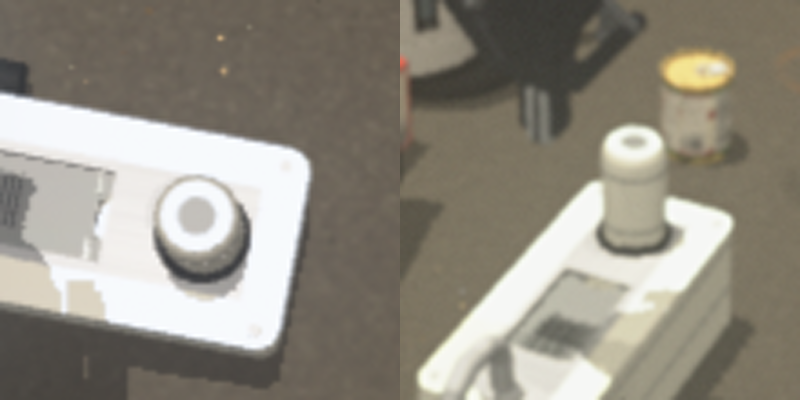

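The cartridge sits upright in the port with its body on the collar. Descend on the plate and feel.

To row units: 0.1515 m / 0.6 = 0.2525, 0.15 m / 0.6 = 0.25.

```bash
echo '{"dx": [0, 0, 0, 0, 0, 0, 0], "dy": [0, 0, 0, 0, 0, 0, 0], "dz": [0.0833, 0.1667, 0.2167, 0.2417, 0.25, 0.2525, 0.2525], "ax": [0, 0, 0, 0, 0, 0, 0], "ay": [0, 0, 0, 0, 0, 0, 0], "az": [0, 0, 0, 0, 0, 0, 0], "aperture": [0, 0, 0, 0, 0, 0, 0]}' > next.json && python3 jog.py next.json|grep -E 'pos|force'; echo '{"dx": [0, 0], "dy": [0, 0], "dz": [0.0008, 0.0017], "ax": [0, 0], "ay": [0, 0], "az": [0, 0], "aperture": [0, 0]}' > next.json && python3 jog.py next.json|grep -E 'pos|force'; echo '{"dx": [0, 0], "dy": [0, 0], "dz": [0.0008, 0.0017], "ax": [0, 0], "ay": [0, 0], "az": [0, 0], "aperture": [0, 0]}' > next.json && python3 jog.py next.json|grep -E 'pos|force'
```

```text
eef_pos: [0.5379, 0.1495, 0.0883]
wrist_force: [-0.7, -0.8, 0.0]
grasp_force: 0.0
eef_pos: [0.5373, 0.1495, 0.0866]
wrist_force: [0.6, -0.2, -0.2]
grasp_force: 0.0
eef_pos: [0.5371, 0.1495, 0.0852]
wrist_force: [-1.6, -0.3, 4.9]
grasp_force: 2.2
```

```bash
echo '{"dx": [0, 0], "dy": [0, 0], "dz": [0.0008, 0.0017], "ax": [0, 0], "ay": [0, 0], "az": [0, 0], "aperture": [0, 0]}' > next.json && python3 jog.py next.json|grep -E 'pos|force'; echo '{"dx": [0, 0], "dy": [-0.0005, -0.001], "dz": [0.0005, 0.001], "ax": [0, 0], "ay": [0, 0], "az": [0, 0], "aperture": [0, 0]}' > next.json && python3 jog.py next.json|grep -E 'pos|force'
```

```text
eef_pos: [0.5372, 0.1495, 0.0851]
wrist_force: [-3.9, -0.4, 11.1]
grasp_force: 5.7
eef_pos: [0.5372, 0.1495, 0.0851]
wrist_force: [-2.8, -1.8, 12.9]
grasp_force: 6.3
```

To row units: -0.005 m / 0.6 = -0.0083, -0.002 m / 0.6 = -0.0033.

```bash
echo '{"dx": [0, 0, -0.0033, -0.0083], "dy": [-0.0007, -0.001, -0.001, -0.001], "dz": [0.0008, 0.0017, 0.0017, 0.0017], "ax": [0, 0, 0, 0], "ay": [0, 0, 0, 0], "az": [0, 0, 0, 0], "aperture": [0, 0, 0, 0]}' > next.json && python3 jog.py next.json|grep -E 'pos|force'; echo '{"dx": [-0.005, -0.01], "dy": [0, 0], "dz": [0, 0], "ax": [0, 0], "ay": [0, 0], "az": [0, 0], "aperture": [0, 0]}' > next.json && python3 jog.py next.json|grep -E 'pos|force'
```

```text
eef_pos: [0.5367, 0.1468, 0.0851]
wrist_force: [-1.6, 8.8, 13.6]
grasp_force: 6.9
eef_pos: [0.5356, 0.141, 0.0851]
wrist_force: [-3.6, 8.6, 13.6]
grasp_force: 7.0
```

To row units: -0.008 m / 0.6 = -0.0133, -0.005 m / 0.6 = -0.0083.

```bash
echo '{"dx": [-0.0033, -0.0083, -0.0133], "dy": [0, 0, 0], "dz": [0.0007, 0.0012, 0.0012], "ax": [0, 0, 0], "ay": [0, 0, 0], "az": [0, 0, 0], "aperture": [0, 0, 0]}' > next.json && python3 jog.py next.json|grep -E 'pos|force'; echo '{"dx": [-0.005, -0.01, -0.015, -0.02], "dy": [0, 0, 0, 0], "dz": [0, 0, 0, 0], "ax": [0, 0, 0, 0], "ay": [0, 0, 0, 0], "az": [0, 0, 0, 0], "aperture": [0, 0, 0, 0]}' > next.json && python3 jog.py next.json|grep -E 'pos|force'
```

```text
eef_pos: [0.5343, 0.1333, 0.085]
wrist_force: [-4.9, 9.1, 18.1]
grasp_force: 9.5
eef_pos: [0.532, 0.1215, 0.085]
wrist_force: [-5.2, 9.4, 18.9]
grasp_force: 9.7
```

To row units: -0.012 m / 0.6 = -0.02, -0.009 m / 0.6 = -0.015.

```bash
echo '{"dx": [-0.005, -0.01, -0.015, -0.02], "dy": [0, 0, 0, 0], "dz": [0, 0, 0, 0], "ax": [0, 0, 0, 0], "ay": [0, 0, 0, 0], "az": [0, 0, 0, 0], "aperture": [0, 0, 0, 0]}' > next.json && python3 jog.py next.json|grep -E 'pos|force'; echo '{"dx": [-0.0033, -0.0067], "dy": [0, 0], "dz": [0, 0], "ax": [0, 0], "ay": [0, 0], "az": [0, 0], "aperture": [0, 0]}' > next.json && python3 jog.py next.json|grep -E 'pos|force';echo '{"dx": [-0.0025, -0.005], "dy": [0, 0], "dz": [0, 0], "ax": [0, 0], "ay": [0, 0], "az": [0, 0], "aperture": [0, 0]}' > next.json && python3 jog.py next.json|grep -E 'pos|force'
```

```text
eef_pos: [0.5298, 0.1096, 0.085]
wrist_force: [-3.9, 9.1, 20.2]
grasp_force: 10.0
eef_pos: [0.529, 0.1056, 0.085]
wrist_force: [-3.3, 8.7, 20.3]
grasp_force: 10.0
eef_pos: [0.5286, 0.1034, 0.085]
wrist_force: [-3.2, 14.7, 19.4]
grasp_force: 9.4
```

To row units: -0.002 m / 0.6 = -0.0033, -0.001 m / 0.6 = -0.0017.

```bash
echo '{"dx": [-0.0017, -0.0033], "dy": [0, 0], "dz": [0, 0], "ax": [0, 0], "ay": [0, 0], "az": [0, 0], "aperture": [0, 0]}' > next.json && python3 jog.py next.json|grep -E 'pos|force'; echo '{"dx": [0, 0, 0, -0.0833, -0.1667, -0.25, -0.3333, -0.4167, -0.4167], "dy": [0, 0, 0, -0.1, -0.2, -0.3, -0.3, -0.3, -0.3], "dz": [-0.05, -0.1333, -0.2333, -0.2667, -0.2667, -0.2667, -0.2667, -0.2667, -0.2667], "ax": [0, 0, 0, 0, 0, 0, 0, 0, 0], "ay": [0, 0, 0, 0, 0, 0, 0, 0, 0], "az": [0, 0, 0, 0, 0, 0, 0, 0, 0], "aperture": [0, 0, 0, 0, 0, 0, 0, 0, 0]}' > next.json && python3 jog.py next.json
python3 - <<'E'
from h import *
t=ctrl.camera("top");s=ctrl.camera("side")
a=cv2.resize(t[185:285,170:303],(400,300),interpolation=cv2.INTER_CUBIC)
cv2.imwrite("pics/p6.png",np.vstack([np.hstack([a,cv2.resize(s[220:340,215:375],(400,300),interpolation=cv2.INTER_CUBIC)]),np.hstack([cv2.resize(i,(400,300)) for i in(t,s)])]))
E
```

```text
eef_pos: [0.5287, 0.1016, 0.085]
wrist_force: [-1.0, 12.8, 17.6]
grasp_force: 8.5
time_s: 23.68
eef_pos: [0.3012, -0.1167, 0.2422]
eef_rot: [0.001, 0.773, 0.635, -0.0]
wrist_force: [0.1, 1.0, -0.2]
opening: -0.004
grasp_force: 0.0
```

View pics/p6.png

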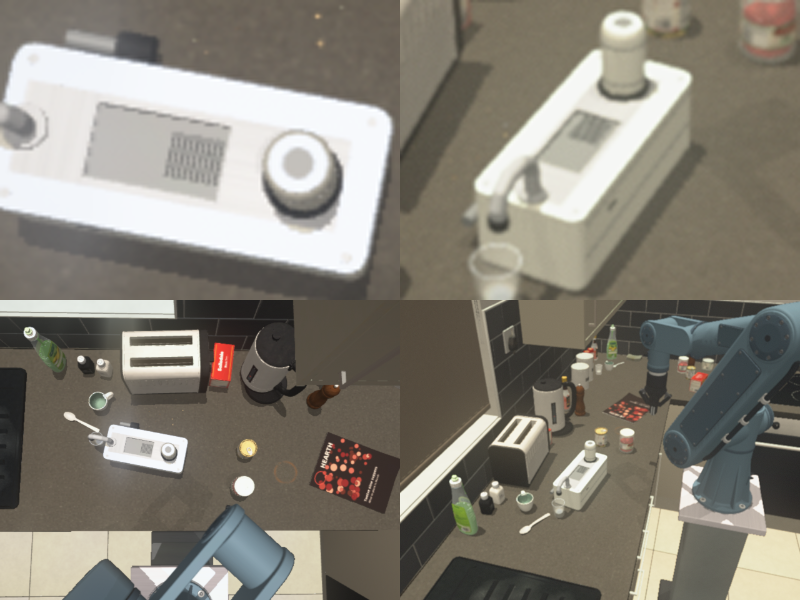

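The ribs are now at crop columns 168–223, about 3 px (6 mm) further towards the port than at the start, so the plate is at its home stop. The cartridge is upright on the collar, and the jar, tin and tumbler haven't moved.

```bash
python3 -c "
from bench import ctrl
print(ctrl.hand_in())"
```

```text
the job is handed in; nothing more can be done
None
```

I fitted the cartridge and handed the job in at about 24 s: it is bottomed in the port with the lock plate dragged back to its home stop. The highest pressing force I read was about 20 N, and the jam jar, tin and tumbler are standing where they were.

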